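Shut the red valve under the sliding cover

ROBOT

A 6-joint arm with a two-finger parallel gripper is mounted at the origin on a cart in front of the work surface, level with it; the furniture and walls round the work are solid. World frame = base frame: x ahead of the robot, y to its left, z up, the work surface at z = 0. Lengths are in m, angles in degrees, forces in N, time in s.
With the tool pointing down it reaches from about 0.425 to 0.925 m from the base axis. Payload 12.5 kg.
Tool frame: the origin (TCP) lies at the very end of the fingers, on their centre line; the grasp point (between the pads) lies 19 mm behind it (bot.grip_depth is the distance from the TCP to the grasp point, in m); z points along the fingers, y is the direction in which the jaws open and shut (so a half turn about z gives the same grasp; the last joint's range is limited). The gripper opens to 85 mm and grips with 20 to 120 N. Pads are 22 mm wide; open, the fingers measure 114 mm over their backs; the gripper's body (76 mm by 85 mm) begins 54 mm behind the grasp point. The pads swing forward as they close: fully open they stand 13 mm farther back than shut.
Start: joints at [-75.722, 28.126, 89.318, -0, 62.55, -6.05], TCP at [0.217, -0.586, 0.231] pointing down, gripper open.
Joint ranges: [-177.58, 177.58], [-47.91, 125.51], [2.72, 160], [-65.01, 245.01], [3.68, 167.84], [-153.87, 153.87]. Speed limits (degrees/s): [127.2, 127.2, 159.86, 180, 180, 180].

INTERFACE

Orientations are given as a 3x3 rotation matrix whose columns are the frame's x, y, z axes.
In Python, from station import status, vision, bot gives the robot as it stands.
- The arm moves only by the tool apply_moves, never from a script. Its argument "deltas" is a list of rows, each an object of numbers: "tx", "ty", "tz": the shift along the tool's x, y, z scaled (see below); "spin": the turn about the tool's z scaled (see below). In form: [{"tx": .., "ty": .., "tz": .., "spin": ..}, ...]. A call has 1 to 12 rows; each row shifts and turns the commanded pose from where the row before left it, along the tool's axes as they then stand; what a row does not reach is not made up. The controller multiplies each number of a shift by 0.03 m and each number of a turn by 0.08 rad. A row lasts 1/12 s, in which the tool goes at most 41.7 mm and 7.16 degrees, less where a joint would pass 70% of its speed; a pose out of reach is approached as far as the arm can. A call with a number of a shift or a turn outside -1 to 1 is refused whole. A call with a gripper value outside its range is refused whole. "grip" is the opening, from 0 (shut) to 1 (fully open), set as the call begins (left out, the last holds). The fingers move at their own pace and stop on an object; the grip force is fixed at half the most. Time passes only in rows, so rows that do not move let the fingers close. It gives the time, the measured TCP pose, the force and the opening at its end, in the units of the state.
- status.get_state(): the state, without advancing time (a new reading comes with each control period).
- vision.grab_frame(name): name is "side" or "top"; returns the picture (480x640x3 uint8, red, green, blue); there is no depth.
- vision.camera_model(name): a dict with "fx", "fy", "cx", "cy" (pixels), "dist" ([k1, k2, p1, p2, k3] as OpenCV has them; the pictures are not rectified), "R" (3x3) and "t" (3): a world point X has camera coordinates R X + t. Camera axes: x right, y down, z forward; pixel columns grow to the right and rows downward; lengths in m; the calibration is good to about 2 mm. A picture is of the moment at which its call begins. camera_model takes no time and is no camera call.
- bot.job_done(): hands the job in, once; it reports no verdict.
The state is a dict: "time_s": time; "q": joint angles; "joint_velocities": joint speeds; "joint_efforts": joint torques, N m; "tcp_pos": TCP position; "tool_rot": TCP orientation; "ft_force": force on the tool from outside, world axes, zero at the start; "moment": the same for the moment, N m; "width": opening from 0.0 (shut) to 1.0 (fully open).
Only numpy, scipy, OpenCV 4.12 (cv2) and the standard library are available. Lean on these libraries where they do the work, as an engineer would, in place of code of your own. Each camera call takes 0.05 s, during which the arm holds its last target.

TASK

Before the vacuum trap is changed, its line must be shut off at the blue valve box: slide the cover of the box sideways along its track all the way to the stop at the other end, without lifting it, so that both valve handles are uncovered. Then push the red handle clockwise through its quarter turn until it is fully shut against its stop. Only push, with closed fingertips or the outside of the fingers; leave the cover open, and leave the blue handle and everything else on the bench as they are.

Things in the scene. Friction and masses are not known exactly. Their poses are not given: they have to be found in the camera images.
- valve_box: low blue box fixed to the bench, 258 (x) x 284 (y) x 66 mm high; origin at the centre of its underside. Its x points away from the robot, its y to the left, turned up to 0.35 rad. The cover slides along y at 56 mm height between dark side guides (inner faces at x +-121) and end stops (inner faces at y +-132), all 66 mm high. Brass hose ends stick out 32 mm from its left face.
- well (a point): centre of the floor of the open well in the left half of the box (box x 0, y +62.5), 13 mm above the bench. The well is 220 (x) x 105 (y) mm, its rim 56 mm above the bench; it holds two brass valves side by side along x; the brass under the handles' swing reaches no higher than 25 mm above the bench, 32 mm within 23 mm of a pivot. The right half of the box is a plain deck, 56 mm high.
- cover: loose aluminium plate, about 0.4 kg, 236 (x) x 125 (y) x 5 mm, origin at the centre of its underside, axes as the box's. At the start it covers the well (centre at box y about +60); against the far stop its centre is at box y -69. Slides with about 2 to 6 N if pushed near the middle of its bar; only its weight holds it down.
- bar (a point): centre of the top of the cover's black push bar, 23 mm above the plate's underside, 79 mm above the bench, over the plate's middle. The bar is 100 (x) x 12 (y) mm and stands 18 mm up from the plate; push on its +y face.
- red_handle (a joint): turn of the red handle about the vertical, rad: 0 = open (handle points to the box's +y, along its pipe), grows clockwise seen from above, 1.571 = shut (points to the box's +x, away from the robot, at its stop). Starts within 0 to 0.3. Stiff: about 0.1 N m, 2.5 N at 40 mm from the pivot; it stays where it is left.
- red_pivot (a point): point on the red handle's turning axis at mid height of the handle, 44 mm above the bench. It lies in the well at box y +30 and box x either -47.5 (nearer the robot) or +47.5 mm; the blue one takes the other place.
- red_tip (a point): point on the centre line of the red handle's bar, 50 mm out from the pivot. The bar is 12 mm wide, 12 mm high (38 to 50 mm above the bench) and ends 52 mm from the pivot; its round hub has 9 mm radius.
- blue_pivot (a point): as red_pivot, for the blue handle, which is equal in shape and starts 0 to 0.3 rad from open.
- blue_tip (a point): as red_tip, for the blue handle; it must not be moved.
- spare_bottle: white plastic sample bottle, 48 mm wide, 112 mm high, standing right of the box; origin under its centre. Leave alone.
- tape_roll: roll of beige tape lying flat, 68 mm across, 19 mm high, right of the box. Leave alone.
- beaker: clear glass beaker, 70 mm across, 92 mm high, standing at the left front of the box; origin under its centre. Leave alone. Left of it and behind it stands a large shaker with a blue basket of bottles, up to 0.3 m high (x beyond 0.42, y 0.17 to 0.65): pass above or in front of it.
- bottle_cap: white bottle cap, 23 mm across, 17 mm high, standing between the two hose ends left of the box. Leave alone.

How it is judged:
By the outcome, as a careful person would: the job done as asked, in the order asked, and still so for the second after the job is handed in, with the robot touching nothing.
It also fails if it takes over 45 s, if anything falls off the work surface, if the arm or the gripper's body presses on something with over 40 N, if the wrist force passes 120 N, or if a joint passes its speed limit or range.

## Working session

There is one attempt and no reset: what is moved stays moved. The work goes in short steps, Python scripts to look and compute and a tool call to move; the robot and the scene stay as the last step left them, time stands still between calls to the robot, and variables do not carry over. Pictures are saved under pics/ and viewed, and the job is handed in when it is done.

Besides the shell and the picture viewer there is one more tool, called after "Emit:" as name(argument=value, ...) on one line, values as JSON. apply_moves: Moves the arm, as the interface text tells. Shifts and turns lie within -1 to 1; 1 stands for 0.03 m of shift or 0.08 rad of turn. Its arguments: {"type":"object","properties":{"deltas":{"type":"array","items":{"type":"object","properties":{"tx":{"type":"number","minimum":-1,"maximum":1},"ty":{"type":"number","minimum":-1,"maximum":1},"tz":{"type":"number","minimum":-1,"maximum":1},"spin":{"type":"number","minimum":-1,"maximum":1}}}},"grip":{"type":"number"}},"required":["deltas"]}

```bash
mkdir -p pics
python3 - <<'E'
from station import status, vision, bot
import cv2
for n in ("side","top"):
    cv2.imwrite(f"pics/{n}0.png",vision.grab_frame(n)[:,:,::-1]); print(n,vision.camera_model(n))
s=status.get_state(); print(s)
E
```

```text
side {'fx': 529.3888055123657, 'fy': 529.3888055123657, 'cx': 322.9591816563848, 'cy': 233.30645586913704, 'dist': array([-0.11782208,  0.        ,  0.        ,  0.        ,  0.        ]), 'R': array([[-0.95315966, -0.30234496, -0.00861309],
       [-0.18305758,  0.59930021, -0.77931328],
       [ 0.24078327, -0.74123329, -0.62657532]]), 't': array([0.47192285, 0.18053327, 1.0030524 ])}
top {'fx': 613.5527168103722, 'fy': 613.5527168103722, 'cx': 317.6529481435085, 'cy': 247.58785704506897, 'dist': array([-0.14821524,  0.        ,  0.        ,  0.        ,  0.        ]), 'R': array([[-1.19859377e-02, -9.99927241e-01, -1.36018583e-03],
       [-9.96279507e-01,  1.20582904e-02, -8.53331166e-02],
       [ 8.53433094e-02,  3.32327849e-04, -9.96351549e-01]]), 't': array([-0.08614684,  0.54304597,  1.21346213])}
{'time_s': 0.1, 'q': array([-7.57221882e+01,  2.81609840e+01,  8.93472417e+01, -3.29095022e-04,
        6.25499240e+01, -6.05151684e+00]), 'joint_velocities': array([ 0.03091173, -0.10773678, -0.07390511,  0.0041149 , -0.02001405,
        0.06376761]), 'joint_efforts': array([ 2.35359890e-03, -6.19447088e+01, -2.62022799e+01, -1.49705634e-04,
        2.91028649e-03,  2.00238026e-05]), 'tcp_pos': array([ 0.2170927 , -0.58586531,  0.23077938]), 'tool_rot': array([[ 9.37710314e-01,  3.47418051e-01, -2.55238877e-04],
       [ 3.47418130e-01, -9.37709805e-01,  9.82297046e-04],
       [ 1.01927728e-04, -1.00978468e-03, -9.99999485e-01]]), 'ft_force': array([ 0.64592716, -0.43016076, -0.11121526]), 'moment': array([-0.00035186, -0.04323799,  0.04186766]), 'width': 1.0047611074889382}
```

View pics/side0.png

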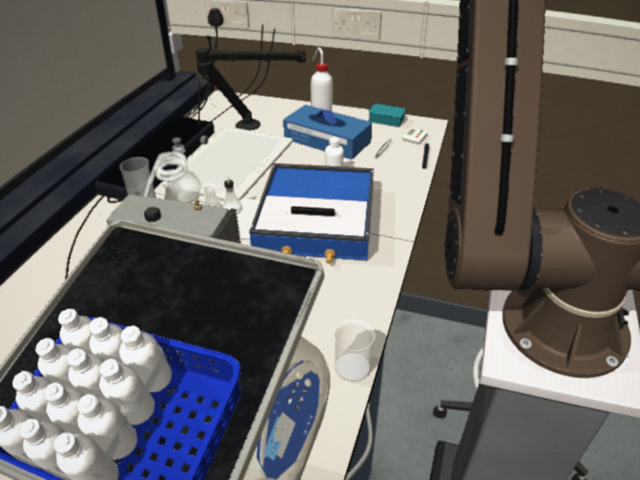

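View pics/top0.png

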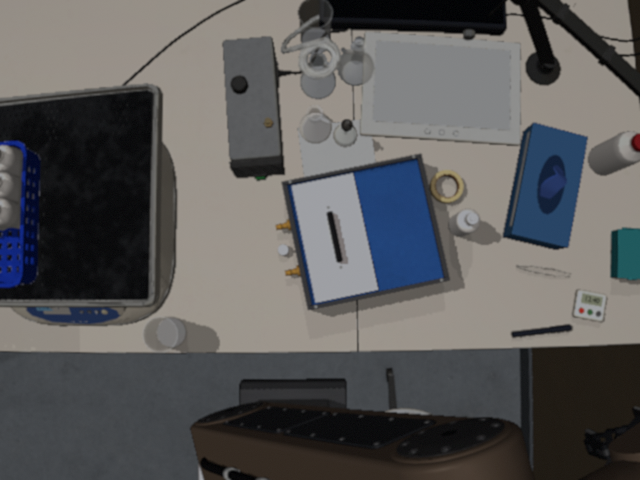

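```bash
cat > h.py <<'E'
import numpy as np, cv2
from station import status, vision, bot
def pix2w(n,uv,z):
    m=vision.camera_model(n); K=np.array([[m['fx'],0,m['cx']],[0,m['fy'],m['cy']],[0,0,1]])
    p=cv2.undistortPoints(np.array([[uv]],float),K,np.array(m['dist']))[0,0]
    R=np.array(m['R']);t=np.array(m['t']); d=R.T@np.array([p[0],p[1],1]); c=-R.T@t
    return c+d*(z-c[2])/d[2]
def w2pix(n,X):
    m=vision.camera_model(n); K=np.array([[m['fx'],0,m['cx']],[0,m['fy'],m['cy']],[0,0,1]])
    return cv2.projectPoints(np.array(X,float).reshape(-1,1,3),cv2.Rodrigues(np.array(m['R']))[0],np.array(m['t']),K,np.array(m['dist']))[0][:,0]
def crop(src,x0,y0,w,h,s,out):
    im=cv2.imread(src) if isinstance(src,str) else src
    c=cv2.resize(im[y0:y0+h,x0:x0+w],None,fx=s,fy=s,interpolation=cv2.INTER_CUBIC); cv2.imwrite(out,c)
E
python3 -c "
from h import *
crop('pics/top0.png',265,140,200,180,4-.7,'pics/c1.png')
crop('pics/side0.png',235,150,150,125,5,'pics/c2.png')"
```

```text
(no output)
```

View pics/c1.png

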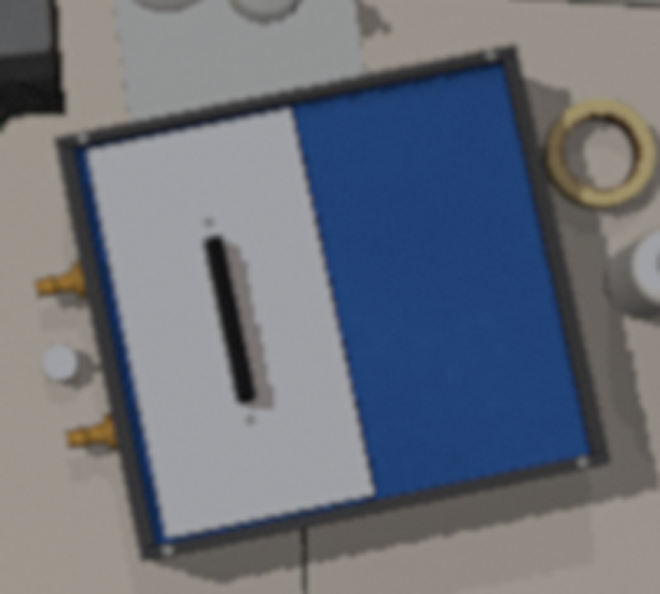

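View pics/c2.png

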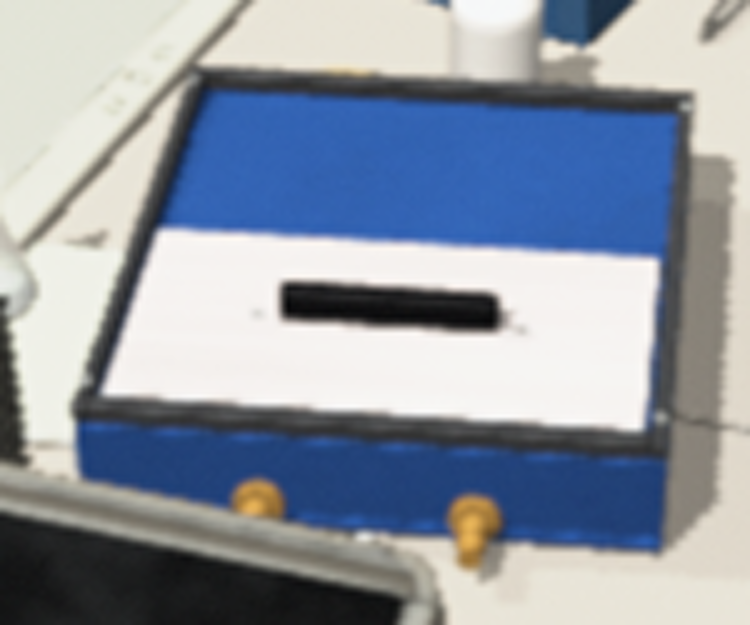

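The crops show the box's four top corners (top view, crop px: 58,138; 515,46; 607,462; 145,560), and the bar between (214,240) and (246,402).

```bash
cat >> h.py <<'E'
def fit(P,Q):
    P=np.array(P)[:,:2];Q=np.array(Q)[:,:2]
    p=P-P.mean(0);q=Q-Q.mean(0); th=np.arctan2((p[:,0]*q[:,1]-p[:,1]*q[:,0]).sum(),(p*q).sum())
    R=np.array([[np.cos(th),-np.sin(th)],[np.sin(th),np.cos(th)]]); t=Q.mean(0)-R@P.mean(0)
    return th,t,(P@R.T+t-Q)*1000
E
python3 - <<'E'
from h import *
B=[(.129,.142),(.129,-.142),(-.129,-.142),(-.129,.142)]
f=lambda c:(265+(c[0]+.5)/3.3-.5,140+(c[1]+.5)/3.3-.5)
W=[pix2w('top',f(c),.066) for c in [(58,138),(515,46),(607,462),(145,560)]]
th,t,r=fit(B,W);print('top',th,t,r.round(1).tolist())
g=lambda c:(235+(c[0]+.5)/5-.5,150+(c[1]+.5)/5-.5)
W=[pix2w('side',g(c),.066) for c in [(76,408),(197,70),(692,95),(668,452)]]
th2,t2,r=fit(B,W);print('side',th2,t2,r.round(1).tolist())
for c in [(214,238),(246,402)]: print('bar top',pix2w('top',f(c),.079))
for c in [(284,290),(498,303)]: print('bar side',pix2w('side',g(c),.079))
R=np.array([[np.cos(th),-np.sin(th)],[np.sin(th),np.cos(th)]])
a=np.mean([pix2w('top',f(c),.079) for c in [(214,238),(246,402)]],0)[:2]
print('bar in box',R.T@(a-t))
for n,uv,z in [('beaker',(170,345),0),('bottle',(463,222),.112),('bottlebase',(455,230),0)]: print(n,pix2w('top',uv,z))
E
```

```text
top 0.1918835963288285 [ 0.57104459 -0.1863102 ] [[0.9, 2.2], [1.5, -1.5], [-1.0, -3.0], [-1.4, 2.2]]
side 0.1920954033524271 [ 0.56800322 -0.180471  ] [[1.6, 3.1], [2.4, -1.4], [-2.7, -1.0], [-1.3, -0.7]]
bar top [ 0.60645374 -0.11645399  0.079     ]
bar top [ 0.5099243  -0.13375831  0.079     ]
bar side [ 0.6031574  -0.10997651  0.079     ]
bar side [ 0.50901632 -0.12835778  0.079     ]
bar in box [-0.00094752  0.06253242]
beaker [0.34700451 0.21270487 0.        ]
bottle [ 0.57963652 -0.36839089  0.112     ]
bottlebase [ 0.5771086  -0.37791226  0.        ]
```

Emit:
apply_moves(deltas=[{"spin":0.68},{"spin":0.68},{"spin":0.68},{}], grip=0)

```text
schema error: expected keys tx, ty, tz, spin
```

```bash
cat >> h.py <<'E'
TH=0.192; T=np.array([.5697,-.1840])
RB=np.array([[np.cos(TH),-np.sin(TH)],[np.sin(TH),np.cos(TH)]])
def w2b(p): return RB.T@(np.array(p)[:2]-T)
def b2w(b): return RB@np.array(b)+T
def delta(bx,by,z):
    s=status.get_state(); Rt=np.array(s['tool_rot']); p=np.array(s['tcp_pos'])
    d=Rt.T@(np.r_[b2w((bx,by)),z]-p)
    print('t',s['time_s'],'box',w2b(p).round(4),'z',p[2].round(4),'F',np.array(s['ft_force']).round(1),'w',round(s['width'],3),'yaw',np.arctan2(Rt[1,0],Rt[0,0]).round(4))
    print('target w',np.r_[b2w((bx,by)),z].round(3),'units',(d/.03).round(2))
E
python3 -c "
from h import *
delta(0,.096,.2)"
```

```text
t 0.1 box [-0.4228 -0.3272] z 0.2308 F [ 0.6 -0.4 -0.1] w 1.005 yaw 0.3548
target w [ 0.551 -0.09   0.2  ] units [ 16.19 -11.63   1.04]
```

Emit:
apply_moves(deltas=[{"tx":0,"ty":0,"tz":0,"spin":0.68},{"tx":0,"ty":0,"tz":0,"spin":0.68},{"tx":0,"ty":0,"tz":0,"spin":0.68},{"tx":0,"ty":0,"tz":0,"spin":0}], grip=0)

```text
time_s: 0.43
tcp_pos: [0.2171, -0.5859, 0.231]
tool_rot: [[0.982, 0.188, -0.0], [0.188, -0.982, 0.001], [-0.0, -0.001, -1.0]]
ft_force: [-0.1, -0.1, 0.5]
width: 0.455
```

```bash
python3 -c "
from h import *
delta(0,.096,.2)"
```

```text
t 0.4333 box [-0.4228 -0.3273] z 0.231 F [-0.1 -0.1  0.5] w 0.455 yaw 0.1892
target w [ 0.551 -0.09   0.2  ] units [ 14.05 -14.15   1.04]
```

Emit:
apply_moves(deltas=[{"tx":0.4,"ty":-0.4,"tz":0,"spin":0},{"tx":0.8,"ty":-0.8,"tz":0,"spin":0},{"tx":0.8,"ty":-0.8,"tz":0,"spin":0},{"tx":0.8,"ty":-0.8,"tz":0,"spin":0},{"tx":0.8,"ty":-0.8,"tz":0,"spin":0},{"tx":0.8,"ty":-0.8,"tz":0,"spin":0},{"tx":0.8,"ty":-0.8,"tz":0,"spin":0},{"tx":0.8,"ty":-0.8,"tz":0,"spin":0},{"tx":0.8,"ty":-0.8,"tz":0,"spin":0},{"tx":0.4,"ty":-0.4,"tz":0,"spin":0}], grip=0)

```text
time_s: 1.27
tcp_pos: [0.3893, -0.3301, 0.2313]
tool_rot: [[0.981, 0.194, 0.0], [0.194, -0.981, 0.001], [0.0, -0.001, -1.0]]
ft_force: [1.0, -0.6, -0.2]
width: -0.002
```

```bash
python3 -c "
from h import *
delta(0,.096,.2)"
```

```text
t 1.2667 box [-0.205 -0.109] z 0.2313 F [ 1.  -0.6 -0.2] w -0.002 yaw 0.1951
target w [ 0.551 -0.09   0.2  ] units [ 6.85 -6.81  1.05]
```

Emit:
apply_moves(deltas=[{"tx":0.45,"ty":-0.45,"tz":0.1,"spin":0},{"tx":0.8,"ty":-0.8,"tz":0.1,"spin":0},{"tx":0.8,"ty":-0.8,"tz":0.1,"spin":0},{"tx":0.8,"ty":-0.8,"tz":0.1,"spin":0},{"tx":0.8,"ty":-0.8,"tz":0.1,"spin":0},{"tx":0.8,"ty":-0.8,"tz":0.1,"spin":0},{"tx":0.8,"ty":-0.8,"tz":0.1,"spin":0},{"tx":0.8,"ty":-0.8,"tz":0.1,"spin":0},{"tx":0.6,"ty":-0.6,"tz":0.1,"spin":0},{"tx":0,"ty":0,"tz":0,"spin":0},{"tx":0,"ty":0,"tz":0,"spin":0}], grip=0)

```text
time_s: 2.18
tcp_pos: [0.5461, -0.098, 0.2038]
tool_rot: [[0.981, 0.194, -0.001], [0.194, -0.981, 0.0], [-0.001, -0.0, -1.0]]
ft_force: [0.1, -0.8, -0.5]
width: 0.003
```

```bash
python3 -c "
from h import *
delta(0,.096,.1)
for n in ('top','side'): cv2.imwrite(f'pics/{n}1.png',vision.grab_frame(n)[:,:,::-1])
crop('pics/top1.png',265,140,200,180,3.3,'pics/c3.png')
crop('pics/side1.png',235,120,150,155,3.8,'pics/c4.png')
"
```

```text
t 2.1833 box [-0.0067  0.0889] z 0.2038 F [ 0.1 -0.8 -0.5] w 0.003 yaw 0.1956
target w [ 0.551 -0.09   0.1  ] units [ 0.23 -0.23  3.46]
```

View pics/c3.png

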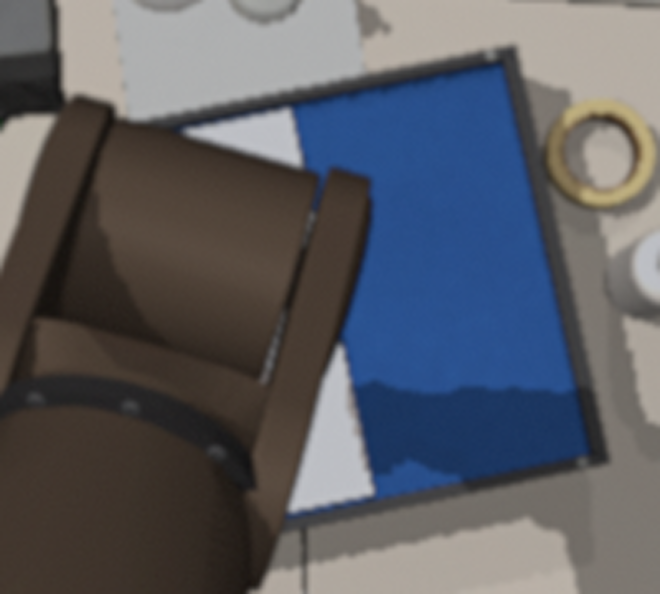

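View pics/c4.png

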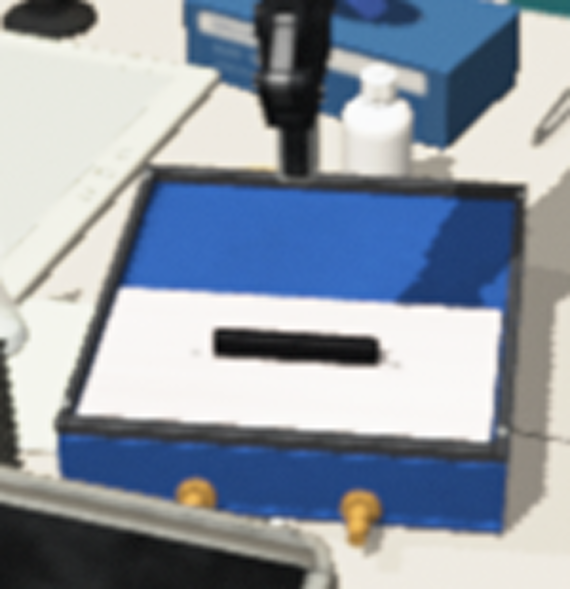

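```bash
python3 -c "
from h import *
s=status.get_state(); u=w2pix('side',s['tcp_pos'])[0]; print(u,((u-[235,120])+.5)*3.8)"
```

```text
[313.29197686 165.76412673] [299.40951206 175.80368157]
```

Emit:
apply_moves(deltas=[{"tx":0.2,"ty":-0.2,"tz":0.5,"spin":0},{"tx":0,"ty":0,"tz":0.9,"spin":0},{"tx":0,"ty":0,"tz":0.9,"spin":0},{"tx":0,"ty":0,"tz":0.9,"spin":0},{"tx":0,"ty":0,"tz":0.4,"spin":0},{"tx":0,"ty":0,"tz":0,"spin":0}], grip=0)

```text
time_s: 2.78
tcp_pos: [0.5491, -0.0929, 0.094]
tool_rot: [[0.982, 0.189, -0.004], [0.189, -0.982, 0.001], [-0.004, -0.002, -1.0]]
ft_force: [-0.7, 0.3, -0.0]
width: -0.0
```

```bash
python3 -c "
from h import *
delta(0,.096,.068)
for n in ('side',): cv2.imwrite(f'pics/{n}2.png',vision.grab_frame(n)[:,:,::-1])
crop('pics/side2.png',235,120,150,155,3.8,'pics/c5.png')
"
```

```text
t 2.7833 box [-0.0029  0.0933] z 0.094 F [-0.7  0.3 -0. ] w -0.0 yaw 0.1904
target w [ 0.551 -0.09   0.068] units [ 0.1  -0.09  0.86]
```

View pics/c5.png

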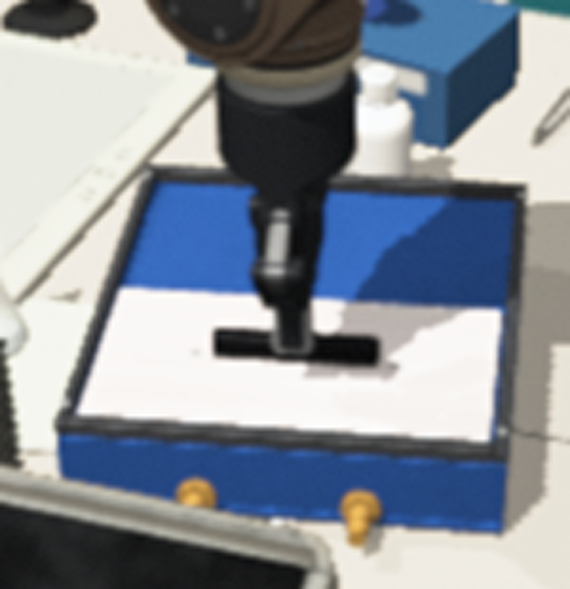

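The fingertip stands above and left of the bar's middle (crop ~293,350), as wanted. Lowering beside the bar.

Emit:
apply_moves(deltas=[{"tx":0.1,"ty":-0.15,"tz":0.2,"spin":0},{"tx":0,"ty":0,"tz":0.3,"spin":0},{"tx":0,"ty":0,"tz":0.3,"spin":0},{"tx":0,"ty":0,"tz":0,"spin":0},{"tx":0,"ty":0,"tz":0,"spin":0}], grip=0)

```text
time_s: 3.25
tcp_pos: [0.5526, -0.087, 0.072]
tool_rot: [[0.982, 0.191, -0.001], [0.191, -0.982, 0.0], [-0.001, -0.0, -1.0]]
ft_force: [-0.4, -0.7, 0.8]
width: -0.002
```

```bash
python3 -c "
from h import *
delta(0,-.0485,.068)
for n in ('side',): cv2.imwrite(f'pics/{n}3.png',vision.grab_frame(n)[:,:,::-1])
crop('pics/side3.png',235,120,150,155,3.8,'pics/c6.png')
"
```

```text
t 3.25 box [0.0017 0.0985] z 0.072 F [-0.4 -0.7  0.8] w -0.002 yaw 0.1917
target w [ 0.579 -0.232  0.068] units [-0.06  4.9   0.13]
```

View pics/c6.png

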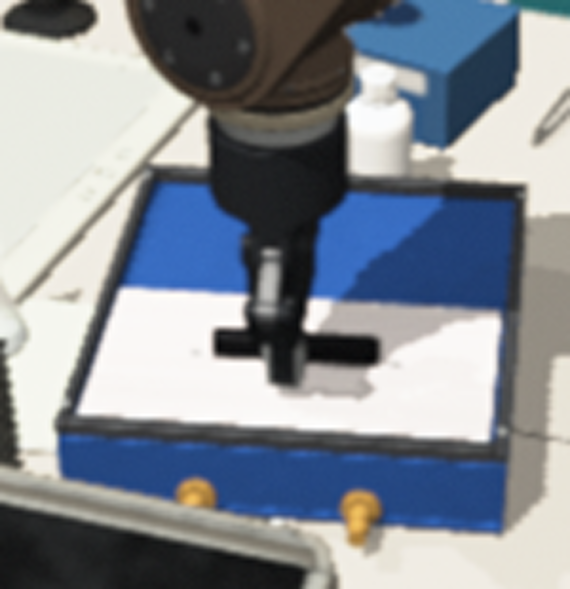

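Emit:
apply_moves(deltas=[{"tx":-0.1,"ty":0,"tz":0.15,"spin":0},{"tx":0,"ty":0.15,"tz":0,"spin":0},{"tx":0,"ty":0.2,"tz":0,"spin":0},{"tx":0,"ty":0.2,"tz":0,"spin":0},{"tx":0,"ty":0.2,"tz":0,"spin":0},{"tx":0,"ty":0.2,"tz":0,"spin":0},{"tx":0,"ty":0.2,"tz":0,"spin":0},{"tx":0,"ty":0.2,"tz":0,"spin":0},{"tx":0,"ty":0.2,"tz":0,"spin":0}], grip=0)

```text
time_s: 4.05
tcp_pos: [0.5587, -0.1339, 0.0678]
tool_rot: [[0.982, 0.19, -0.0], [0.19, -0.982, 0.0], [-0.0, -0.0, -1.0]]
ft_force: [-0.0, 2.5, 2.4]
width: 0.001
```

```bash
python3 -c "
from h import *
delta(0,-.0485,.067)
for n in ('side',): cv2.imwrite(f'pics/{n}4.png',vision.grab_frame(n)[:,:,::-1])
crop('pics/side4.png',235,120,150,155,3.8,'pics/c7.png')
"
```

```text
t 4.05 box [-0.0012  0.0513] z 0.0678 F [-0.   2.5  2.4] w 0.001 yaw 0.1915
target w [ 0.579 -0.232  0.067] units [0.04 3.33 0.03]
```

View pics/c7.png

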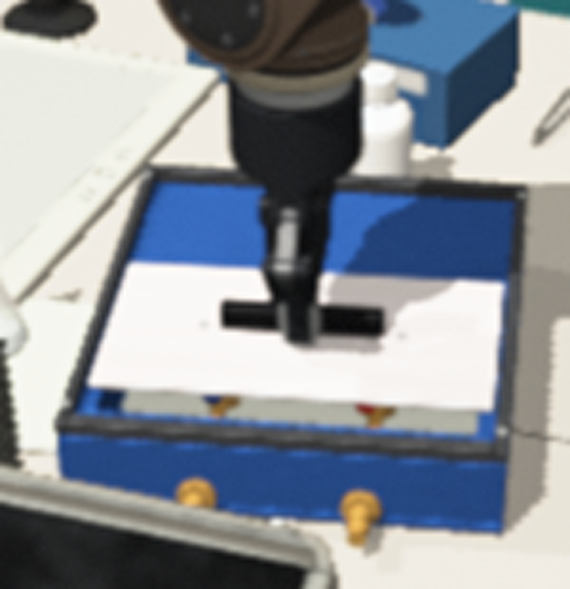

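The cover slides straight; red shows at the near side (crop 372,408). Continuing.

Emit:
apply_moves(deltas=[{"tx":0,"ty":0.2,"tz":0,"spin":0},{"tx":0,"ty":0.3,"tz":0,"spin":0},{"tx":0,"ty":0.3,"tz":0,"spin":0},{"tx":0,"ty":0.3,"tz":0,"spin":0},{"tx":0,"ty":0.3,"tz":0,"spin":0},{"tx":0,"ty":0.3,"tz":0,"spin":0},{"tx":0,"ty":0.3,"tz":0,"spin":0},{"tx":0,"ty":0.3,"tz":0,"spin":0},{"tx":0,"ty":0.3,"tz":0,"spin":0},{"tx":0,"ty":0.2,"tz":0,"spin":0},{"tx":0,"ty":0.1,"tz":0,"spin":0}], grip=0)

```text
time_s: 5.02
tcp_pos: [0.5754, -0.2197, 0.0678]
tool_rot: [[0.982, 0.19, 0.0], [0.19, -0.982, -0.0], [0.0, 0.0, -1.0]]
ft_force: [-0.3, 4.3, 3.0]
width: -0.001
```

```bash
python3 -c "
from h import *
delta(0,-.0485,.067)
for n in ('side',): cv2.imwrite(f'pics/{n}5.png',vision.grab_frame(n)[:,:,::-1])
crop('pics/side5.png',235,120,150,155,3.8,'pics/c8.png')
"
```

```text
t 5.0167 box [-0.0013 -0.0361] z 0.0678 F [-0.3  4.3  3. ] w -0.001 yaw 0.1909
target w [ 0.579 -0.232  0.067] units [0.04 0.41 0.03]
```

View pics/c8.png

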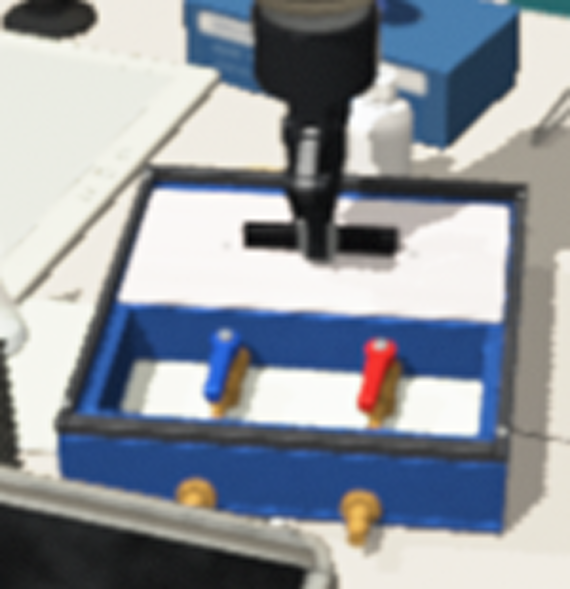

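Nearly there; about 10–13 mm left. Pushing gently onto the stop.

Emit:
apply_moves(deltas=[{"tx":0,"ty":0.12,"tz":0,"spin":0},{"tx":0,"ty":0.12,"tz":0,"spin":0},{"tx":0,"ty":0.1,"tz":0,"spin":0}], grip=0)

```text
time_s: 5.32
tcp_pos: [0.5772, -0.2288, 0.0678]
tool_rot: [[0.982, 0.191, -0.0], [0.191, -0.982, -0.0], [-0.0, -0.0, -1.0]]
ft_force: [-0.4, 3.0, 1.3]
width: -0.001
```

Emit:
apply_moves(deltas=[{"tx":0,"ty":0.06,"tz":0,"spin":0}], grip=0)

```text
time_s: 5.4
tcp_pos: [0.5776, -0.2307, 0.0678]
tool_rot: [[0.982, 0.191, 0.0], [0.191, -0.982, -0.0], [-0.0, 0.0, -1.0]]
ft_force: [-0.7, 4.3, 2.0]
width: -0.001
```

Emit:
apply_moves(deltas=[{"tx":0,"ty":0.05,"tz":0,"spin":0}], grip=0)

```text
time_s: 5.48
tcp_pos: [0.5779, -0.232, 0.0678]
tool_rot: [[0.982, 0.19, -0.0], [0.19, -0.982, -0.0], [-0.0, 0.0, -1.0]]
ft_force: [-0.4, 3.8, 1.9]
width: 0.001
```

```bash
python3 -c "
from h import *
delta(0,-.0485,.067)"
```

```text
t 5.4833 box [-0.0012 -0.0487] z 0.0678 F [-0.4  3.8  1.9] w 0.001 yaw 0.1916
target w [ 0.579 -0.232  0.067] units [ 0.04 -0.01  0.03]
```

Still no stop force; on in small steps.

Emit:
apply_moves(deltas=[{"tx":0,"ty":0.06,"tz":0,"spin":0}], grip=0)

```text
time_s: 5.57
tcp_pos: [0.5782, -0.2336, 0.0678]
tool_rot: [[0.982, 0.191, 0.0], [0.191, -0.982, 0.0], [0.0, -0.0, -1.0]]
ft_force: [0.3, 4.4, 0.9]
width: -0.001
```

Emit:
apply_moves(deltas=[{"tx":0,"ty":0.06,"tz":0,"spin":0}], grip=0)

```text
time_s: 5.65
tcp_pos: [0.5783, -0.2344, 0.0677]
tool_rot: [[0.982, 0.19, -0.001], [0.19, -0.982, 0.002], [-0.001, -0.002, -1.0]]
ft_force: [1.1, 20.3, 5.1]
width: -0.0
```

```bash
python3 -c "
from h import *
delta(0,-.0485,.067)
for n in ('side',): cv2.imwrite(f'pics/{n}6.png',vision.grab_frame(n)[:,:,::-1])
crop('pics/side6.png',235,120,150,155,3.8,'pics/c9.png')
"
```

```text
t 5.65 box [-0.0012 -0.0511] z 0.0677 F [ 1.1 20.3  5.1] w -0.0 yaw 0.1913
target w [ 0.579 -0.232  0.067] units [ 0.04 -0.09  0.02]
```

View pics/c9.png

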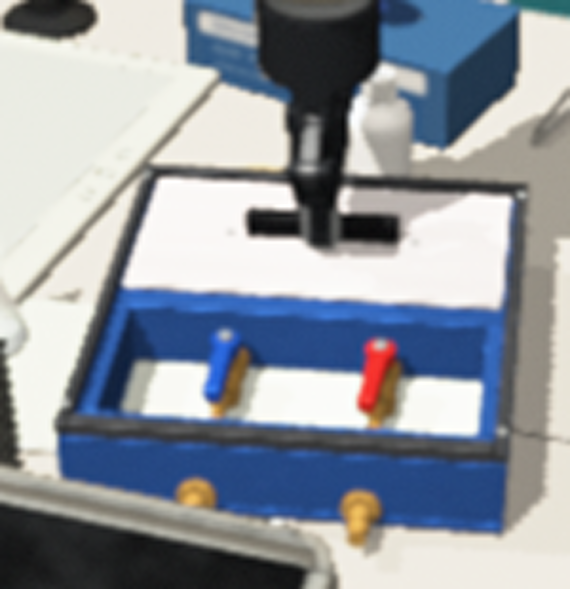

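The cover is against the stop (force jumped to 20 N; white plate reaches the far frame). Back off, lift, then measure the red handle.

Emit:
apply_moves(deltas=[{"tx":0,"ty":-0.2,"tz":0,"spin":0},{"tx":0,"ty":-0.4,"tz":0,"spin":0},{"tx":0,"ty":0,"tz":-0.4,"spin":0},{"tx":0,"ty":0,"tz":-0.8,"spin":0},{"tx":-0.4,"ty":0,"tz":-0.8,"spin":0},{"tx":-0.8,"ty":0,"tz":-0.8,"spin":0},{"tx":-0.8,"ty":0,"tz":0,"spin":0},{"tx":-0.8,"ty":0,"tz":0,"spin":0},{"tx":-0.4,"ty":0,"tz":0,"spin":0},{"tx":0,"ty":0,"tz":0,"spin":0}], grip=0)

```text
time_s: 6.53
tcp_pos: [0.4792, -0.2365, 0.1527]
tool_rot: [[0.982, 0.189, 0.0], [0.189, -0.982, -0.0], [0.0, 0.001, -1.0]]
ft_force: [-0.0, -0.4, -0.2]
width: 0.0
```

```bash
python3 -c "
from h import *
delta(0,-.0485,.067)
for n in ('top','side'): cv2.imwrite(f'pics/{n}7.png',vision.grab_frame(n)[:,:,::-1])
crop('pics/top7.png',265,140,200,180,3.3,'pics/c10.png')
crop('pics/side7.png',245,195,140,75,5.7,'pics/c11.png')
"
```

```text
t 6.5333 box [-0.0988 -0.0342] z 0.1527 F [-0.  -0.4 -0.2] w 0.0 yaw 0.1904
target w [ 0.579 -0.232  0.067] units [3.29 0.47 2.86]
```

View pics/c10.png

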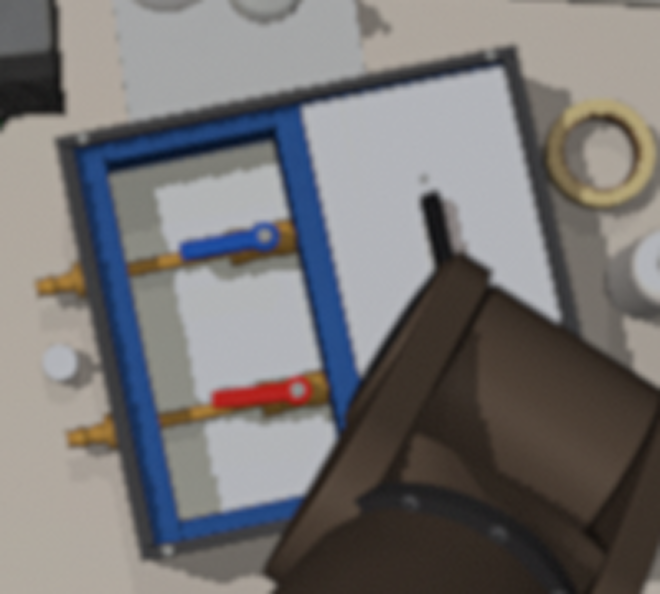

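View pics/c11.png

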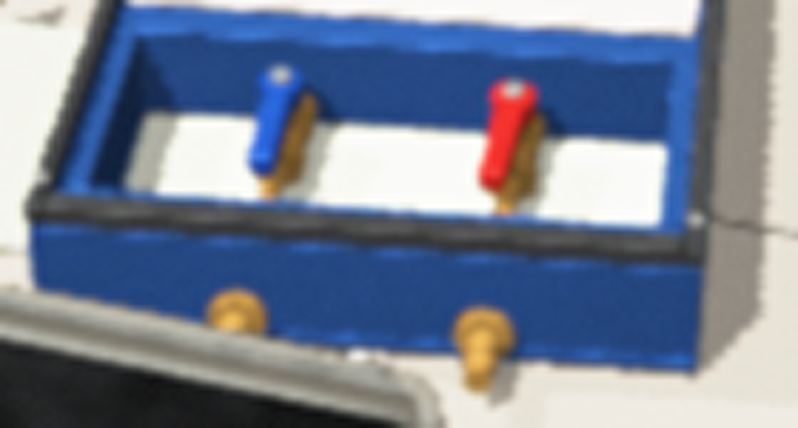

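Top crop: red pivot at (298,390), tip end (214,398); blue pivot (265,236), tip (182,250). Cover is flush to the right frame.

Run:
```python
from h import *
f=lambda c:(265+(c[0]+.5)/3.3-.5,140+(c[1]+.5)/3.3-.5)
g=lambda c:(245+(c[0]+.5)/5.7-.5,195+(c[1]+.5)/5.7-.5)
P={}
for k,c in dict(redp=(298,390),redt=(214,398),blup=(265,236),blut=(182,250)).items(): P[k]=w2b(pix2w('top',f(c),.05)); print('top',k,P[k].round(4))
Q={}
for k,c in dict(redp=(514,88),redt=(491,182),blup=(281,73),blut=(260,168)).items(): Q[k]=w2b(pix2w('side',g(c),.05)); print('side',k,Q[k].round(4))
for D in (P,Q):
  for a in ('red','blu'):
    v=D[a+'t']-D[a+'p']; print(a,np.arctan2(v[0],v[1]),np.hypot(*v))
# cover edges
for c in [(300,106),(508,66)]: print('cover top',w2b(pix2w('top',f(c),.061)))
```

```text
top redp [-0.0468  0.0275]
top redt [-0.0413  0.0776]
top blup [0.048  0.0277]
top blut [0.0497 0.0782]
side redp [-0.0464  0.0261]
side redt [-0.0436  0.0884]
side blup [0.0491 0.0256]
side blut [0.0473 0.089 ]
red 0.10920977778799736 0.05038319723251866
blu 0.03522757200619396 0.05060259662701778
red 0.046052068789438454 0.06239337341935529
blu -0.02815983858024048 0.0634049083619649
cover top [ 0.11934696 -0.00848165]
cover top [ 0.1184209  -0.13695358]
```

```bash
cat >> h.py <<'E'
T=T+RB@np.array([.0008,-.0027])
E
python3 - <<'E'
from h import *
delta(-.0725,.070,.15); print(status.get_state()['q'])
E
```

```text
t 6.6333 box [-0.0974 -0.032 ] z 0.1524 F [ 1.  -0.7  0.3] w 0.005 yaw 0.191
target w [ 0.486 -0.132  0.15 ] units [ 0.83 -3.4   0.08]
[-3.32126355e+01  2.66249529e+01  1.06773778e+02 -5.79653838e-03
  4.65264309e+01  4.58506660e+01]
```

Emit:
apply_moves(deltas=[{"tx":0.1,"ty":-0.4,"tz":0,"spin":0},{"tx":0.2,"ty":-0.8,"tz":0,"spin":0},{"tx":0.2,"ty":-0.8,"tz":0,"spin":0},{"tx":0.2,"ty":-0.8,"tz":0,"spin":0},{"tx":0.1,"ty":-0.6,"tz":0,"spin":-0.5},{"tx":0,"ty":0,"tz":0,"spin":-1},{"tx":0,"ty":0,"tz":0,"spin":-1},{"tx":0,"ty":0,"tz":0,"spin":-1},{"tx":0,"ty":0,"tz":0,"spin":-1},{"tx":0,"ty":0,"tz":0,"spin":-1},{"tx":0,"ty":0,"tz":0,"spin":-1},{"tx":0,"ty":0,"tz":0,"spin":-1}], grip=0)

```text
time_s: 7.63
tcp_pos: [0.4858, -0.1303, 0.1515]
tool_rot: [[0.699, 0.715, -0.0], [0.715, -0.699, 0.0], [-0.0, -0.0, -1.0]]
ft_force: [0.2, -0.2, 0.3]
width: -0.002
```

Emit:
apply_moves(deltas=[{"tx":0,"ty":0,"tz":0,"spin":-1},{"tx":0,"ty":0,"tz":0,"spin":-1},{"tx":0,"ty":0,"tz":0,"spin":-1},{"tx":0,"ty":0,"tz":0,"spin":-1},{"tx":0,"ty":0,"tz":0,"spin":-1},{"tx":0,"ty":0,"tz":0,"spin":-1},{"tx":0,"ty":0,"tz":0,"spin":-1},{"tx":0,"ty":0,"tz":0,"spin":-1},{"tx":0,"ty":0,"tz":0,"spin":-1},{"tx":0,"ty":0,"tz":0,"spin":-1},{"tx":0,"ty":0,"tz":0,"spin":-1},{"tx":0,"ty":0,"tz":0,"spin":0}], grip=0)

```text
time_s: 8.63
tcp_pos: [0.4857, -0.1304, 0.1515]
tool_rot: [[-0.105, 0.994, -0.0], [0.994, 0.105, 0.0], [0.0, -0.0, -1.0]]
ft_force: [0.2, -0.8, -1.3]
width: -0.0
```

Run:
```python
from h import *
delta(-.0735,.072,.07); print(status.get_state()['q'].round(1))
```

```text
t 8.6333 box [-0.073   0.0714] z 0.1515 F [ 0.2 -0.8 -1.3] w -0.0 yaw 1.6762
target w [ 0.485 -0.13   0.07 ] units [ 0.02 -0.02  2.72]
[-22.6  24.4 111.3  -0.   44.3 -28.6]
```

Emit:
apply_moves(deltas=[{"tx":0,"ty":0,"tz":0.5,"spin":0},{"tx":0,"ty":0,"tz":0.8,"spin":0},{"tx":0,"ty":0,"tz":0.8,"spin":0},{"tx":0,"ty":0,"tz":0.5,"spin":0},{"tx":0,"ty":0,"tz":0.1,"spin":0},{"tx":0,"ty":0,"tz":0,"spin":0}], grip=0)

```text
time_s: 9.13
tcp_pos: [0.485, -0.1307, 0.07]
tool_rot: [[-0.099, 0.995, -0.002], [0.995, 0.099, 0.001], [0.001, -0.002, -1.0]]
ft_force: [-0.2, 0.3, 0.1]
width: -0.001
```

```bash
python3 -c "
from h import *
delta(-.0735,.072,.035)
for n in ('side',): cv2.imwrite(f'pics/{n}8.png',vision.grab_frame(n)[:,:,::-1])
crop('pics/side8.png',245,165,140,105,5.7,'pics/c12.png')
"
```

```text
t 9.1333 box [-0.0738  0.0711] z 0.07 F [-0.2  0.3  0.1] w -0.001 yaw 1.6704
target w [ 0.485 -0.13   0.035] units [0.03 0.01 1.17]
```

View pics/c12.png

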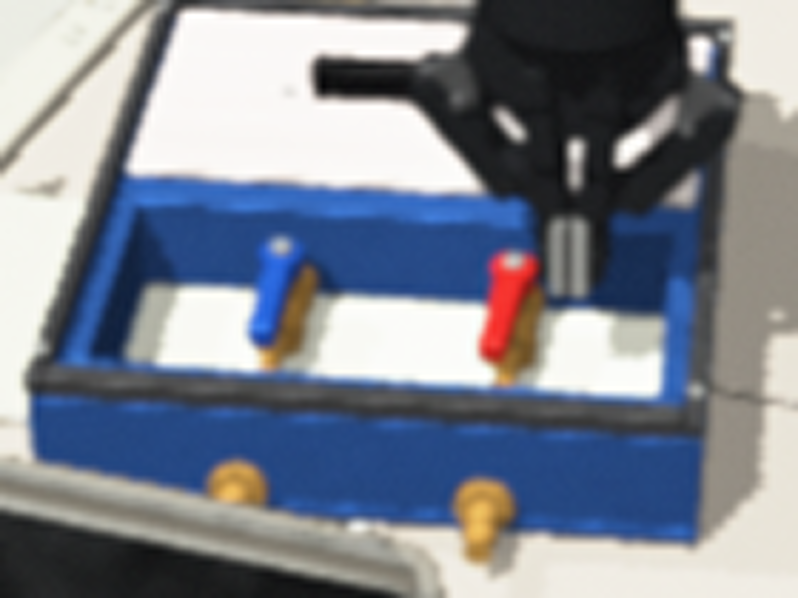

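```bash
python3 -c "
from h import *
s=status.get_state();p=s['tcp_pos'];R=s['tool_rot']
for dy in (-.05,-.04,-.03,0,.05):
  for h in (0,.02,.03,.04,.05,.06):
    u=w2pix('side',p+R@np.array([0,dy,-h]))[0]; print(dy,h,((u-[245,165])+.5)*5.7//1)
"
```

```text
-0.05 0 [698. 299.]
-0.05 0.02 [701. 257.]
-0.05 0.03 [702. 236.]
-0.05 0.04 [703. 214.]
-0.05 0.05 [704. 192.]
-0.05 0.06 [705. 170.]
-0.04 0 [673. 296.]
-0.04 0.02 [675. 254.]
-0.04 0.03 [676. 233.]
-0.04 0.04 [677. 211.]
-0.04 0.05 [678. 189.]
-0.04 0.06 [679. 168.]
-0.03 0 [647. 293.]
-0.03 0.02 [649. 251.]
-0.03 0.03 [650. 230.]
-0.03 0.04 [651. 208.]
-0.03 0.05 [651. 186.]
-0.03 0.06 [652. 165.]
0 0 [571. 283.]
0 0.02 [572. 242.]
0 0.03 [572. 221.]
0 0.04 [573. 199.]
0 0.05 [573. 178.]
0 0.06 [574. 156.]
0.05 0 [445. 269.]
0.05 0.02 [445. 227.]
0.05 0.03 [444. 206.]
0.05 0.04 [444. 185.]
0.05 0.05 [444. 163.]
0.05 0.06 [444. 141.]
```

Emit:
apply_moves(deltas=[{"tx":0.05,"ty":0,"tz":0.3,"spin":0},{"tx":0,"ty":0,"tz":0.4,"spin":0},{"tx":0,"ty":0,"tz":0.35,"spin":0},{"tx":0,"ty":0,"tz":0.1,"spin":0},{"tx":0,"ty":0,"tz":0,"spin":0}], grip=0)

```text
time_s: 9.6
tcp_pos: [0.4846, -0.1297, 0.0357]
tool_rot: [[-0.1, 0.995, -0.001], [0.995, 0.1, 0.0], [0.0, -0.001, -1.0]]
ft_force: [0.3, -1.1, 0.1]
width: 0.0
```

```bash
python3 -c "
from h import *
delta(-.0735,.072,.035)
for n in ('side',): cv2.imwrite(f'pics/{n}9.png',vision.grab_frame(n)[:,:,::-1])
crop('pics/side9.png',245,165,140,105,5.7,'pics/c13.png')
"
```

```text
t 9.6 box [-0.074   0.0722] z 0.0357 F [ 0.3 -1.1  0.1] w 0.0 yaw 1.6713
target w [ 0.485 -0.13   0.035] units [-0.01  0.02  0.02]
```

View pics/c13.png

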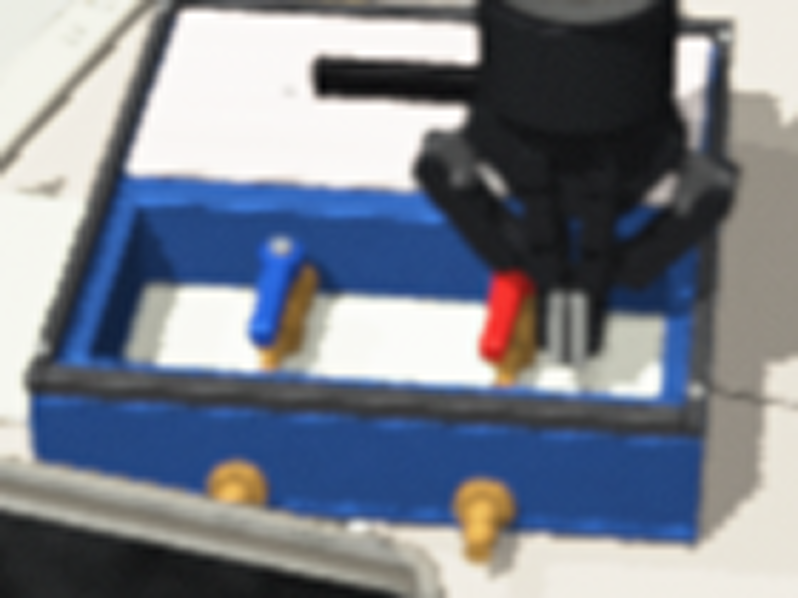

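Fingertip is on the robot side of the red handle, with a gap of about 6–8 mm. Approach, then begin the sweep.

Emit:
apply_moves(deltas=[{"tx":0,"ty":0.1,"tz":0,"spin":0},{"tx":0,"ty":0.12,"tz":0,"spin":0},{"tx":0,"ty":0.08,"tz":0,"spin":0},{"tx":0.05,"ty":0.11,"tz":0,"spin":1},{"tx":0.05,"ty":0.11,"tz":0,"spin":1},{"tx":0.05,"ty":0.11,"tz":0,"spin":1},{"tx":0.05,"ty":0.11,"tz":0,"spin":1}], grip=0)

```text
time_s: 10.23
tcp_pos: [0.5069, -0.1231, 0.0366]
tool_rot: [[0.221, 0.975, -0.001], [0.975, -0.221, -0.0], [-0.0, -0.001, -1.0]]
ft_force: [-3.0, -2.1, 2.0]
width: -0.0
```

```bash
cat >> h.py <<'E'
def chk(i):
    s=status.get_state(); R=s['tool_rot']; p=s['tcp_pos']
    a=TH+np.pi/2-np.arctan2(R[1,0],R[0,0]); r=R.T@(p-np.r_[b2w((-.0475,.030)),p[2]])
    print('t',s['time_s'],'tool a',round(a,3),'r tool mm',(r*1000).round(1),'z',p[2].round(4),'F tool',(R.T@s['ft_force']).round(1))
    cv2.imwrite(f'pics/side{i}.png',vision.grab_frame('side')[:,:,::-1])
    crop(f'pics/side{i}.png',245,165,140,105,5.7,f'pics/d{i}.png')
E
python3 -c "
from h import *
chk(20)"
```

```text
t 10.2333 tool a 0.415 r tool mm [ 39.3 -20.9   0. ] z 0.0366 F tool [-2.7 -2.5 -2. ]
```

View pics/d20.png

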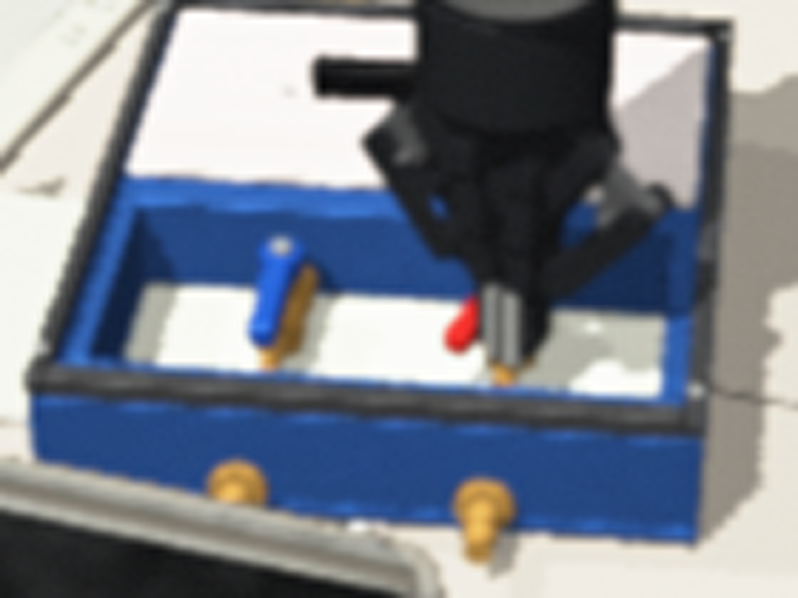

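The handle is turning with the finger. Continue.

Emit:
apply_moves(deltas=[{"tx":0.08,"ty":0.11,"tz":0,"spin":1},{"tx":0.08,"ty":0.11,"tz":0,"spin":1},{"tx":0.07,"ty":0.11,"tz":0,"spin":1},{"tx":0.07,"ty":0.11,"tz":0,"spin":1},{"tx":0.07,"ty":0.11,"tz":0,"spin":1},{"tx":0.06,"ty":0.11,"tz":0,"spin":1}], grip=0)

```text
time_s: 10.78
tcp_pos: [0.5296, -0.1192, 0.0363]
tool_rot: [[0.645, 0.764, -0.001], [0.764, -0.645, 0.0], [-0.001, -0.001, -1.0]]
ft_force: [-3.6, 0.3, 0.2]
width: -0.001
```

```bash
python3 -c "
from h import *
chk(21)"
```

```text
t 10.7833 tool a 0.893 r tool mm [ 42.9 -21.8   0. ] z 0.0363 F tool [-2.1 -2.9 -0.2]
```

View pics/d21.png

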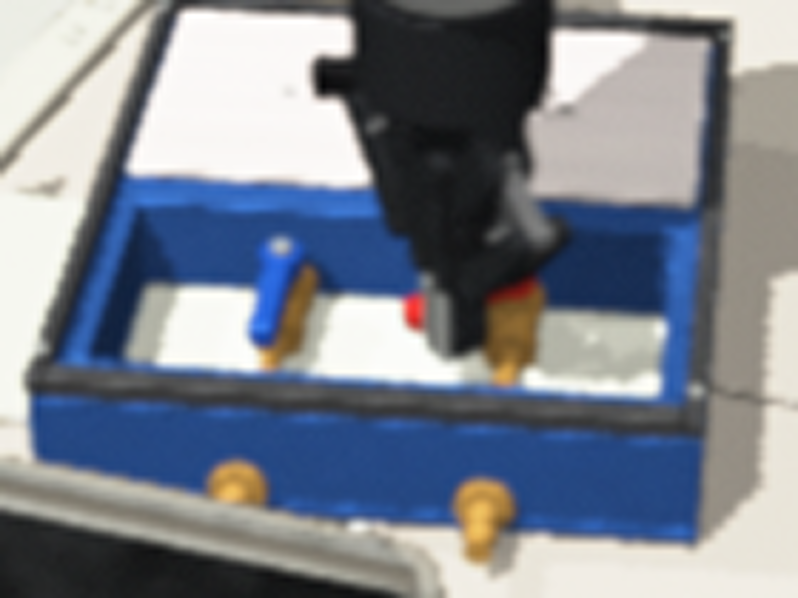

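Emit:
apply_moves(deltas=[{"tx":0.05,"ty":0.12,"tz":0,"spin":1},{"tx":0.05,"ty":0.12,"tz":0,"spin":1},{"tx":0.05,"ty":0.12,"tz":0,"spin":1},{"tx":0.05,"ty":0.12,"tz":0,"spin":1},{"tx":0.05,"ty":0.12,"tz":0,"spin":1},{"tx":0.05,"ty":0.12,"tz":0,"spin":1}], grip=0)

```text
time_s: 11.33
tcp_pos: [0.5498, -0.1304, 0.0363]
tool_rot: [[0.924, 0.381, -0.001], [0.381, -0.924, 0.001], [-0.001, -0.001, -1.0]]
ft_force: [-4.2, 2.2, -1.0]
width: 0.002
```

```bash
python3 -c "
from h import *
chk(22)"
```

```text
t 11.3333 tool a 1.371 r tool mm [ 42.4 -21.2  -0. ] z 0.0363 F tool [-3.  -3.7  1. ]
```

View pics/d22.png

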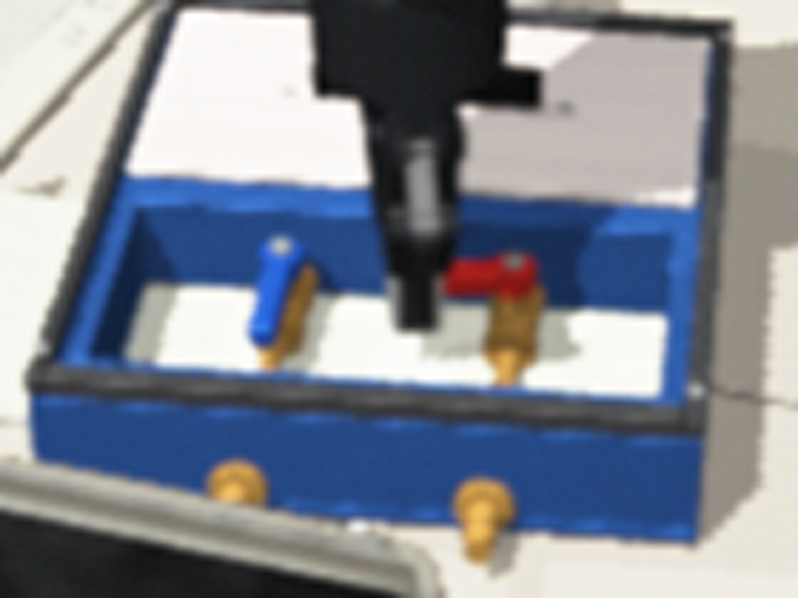

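About 0.2 rad left; finishing with small steps while watching force.

Emit:
apply_moves(deltas=[{"tx":0.03,"ty":0.11,"tz":0,"spin":1},{"tx":0.03,"ty":0.08,"tz":0,"spin":0.7}], grip=0)

```text
time_s: 11.55
tcp_pos: [0.5541, -0.1351, 0.0363]
tool_rot: [[0.967, 0.254, 0.0], [0.254, -0.967, 0.0], [0.0, -0.0, -1.0]]
ft_force: [-0.9, 2.6, -1.0]
width: -0.001
```

Emit:
apply_moves(deltas=[{"tx":0.03,"ty":0.06,"tz":0,"spin":0.5}], grip=0)

```text
time_s: 11.63
tcp_pos: [0.5553, -0.1366, 0.0363]
tool_rot: [[0.976, 0.216, -0.0], [0.216, -0.976, 0.0], [-0.0, -0.0, -1.0]]
ft_force: [-2.9, 6.9, -0.4]
width: 0.003
```

Emit:
apply_moves(deltas=[{"tx":0,"ty":0.06,"tz":0,"spin":0}], grip=0)

```text
time_s: 11.72
tcp_pos: [0.5553, -0.1375, 0.0362]
tool_rot: [[0.976, 0.216, -0.001], [0.216, -0.976, 0.002], [-0.001, -0.002, -1.0]]
ft_force: [-0.1, 20.3, 2.9]
width: 0.004
```

```bash
python3 -c "
from h import *
chk(23)"
```

```text
t 11.7167 tool a 1.545 r tool mm [ 41.9 -20.1   0. ] z 0.0362 F tool [  4.3 -19.8  -2.9]
```

View pics/d23.png

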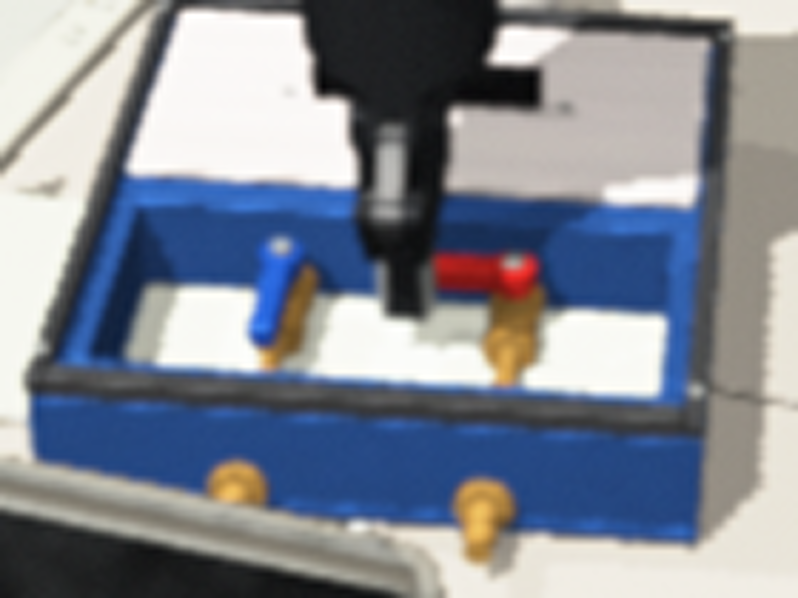

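Force jumped to 20 N, so it is at its stop. Back off (+y), lift, clear the view.

Emit:
apply_moves(deltas=[{"tx":0,"ty":-0.2,"tz":0,"spin":0},{"tx":0,"ty":-0.3,"tz":0,"spin":0},{"tx":0,"ty":0,"tz":-0.4,"spin":0},{"tx":0,"ty":0,"tz":-0.8,"spin":0},{"tx":0,"ty":0,"tz":-0.9,"spin":0},{"tx":0,"ty":0,"tz":-0.9,"spin":0},{"tx":0,"ty":0,"tz":-0.9,"spin":0},{"tx":0,"ty":0,"tz":-0.9,"spin":0},{"tx":0,"ty":0.5,"tz":-0.5,"spin":0},{"tx":0,"ty":0.9,"tz":0,"spin":0},{"tx":-0.4,"ty":0.9,"tz":0,"spin":0},{"tx":-0.5,"ty":0.9,"tz":0,"spin":0}], grip=0)

```text
time_s: 12.77
tcp_pos: [0.5471, -0.2244, 0.1969]
tool_rot: [[0.976, 0.217, 0.002], [0.217, -0.976, -0.001], [0.002, 0.002, -1.0]]
ft_force: [-0.4, 0.0, -0.4]
width: 0.006
```

Emit:
apply_moves(deltas=[{"tx":-0.5,"ty":0.9,"tz":0,"spin":0},{"tx":-0.5,"ty":0.9,"tz":0,"spin":0},{"tx":-0.5,"ty":0.9,"tz":0,"spin":0},{"tx":-0.5,"ty":0.9,"tz":0,"spin":0},{"tx":-0.5,"ty":0.9,"tz":0,"spin":0},{"tx":-0.5,"ty":0.9,"tz":0,"spin":0},{"tx":-0.2,"ty":0.5,"tz":0,"spin":0},{"tx":0,"ty":0,"tz":0,"spin":0},{"tx":0,"ty":0,"tz":0,"spin":0}], grip=0)

```text
time_s: 13.52
tcp_pos: [0.4905, -0.4171, 0.1957]
tool_rot: [[0.977, 0.214, 0.0], [0.214, -0.977, -0.0], [0.0, 0.0, -1.0]]
ft_force: [-0.4, -0.3, 0.1]
width: 0.005
```

```bash
python3 -c "
from h import *
chk(24)
cv2.imwrite('pics/top24.png',vision.grab_frame('top')[:,:,::-1])
crop('pics/top24.png',265,140,200,180,3.3,'pics/e24.png')
"
```

```text
t 13.5167 tool a 1.548 r tool mm [-81.1 239.2   0. ] z 0.1957 F tool [-0.5  0.2 -0.1]
```

View pics/e24.png

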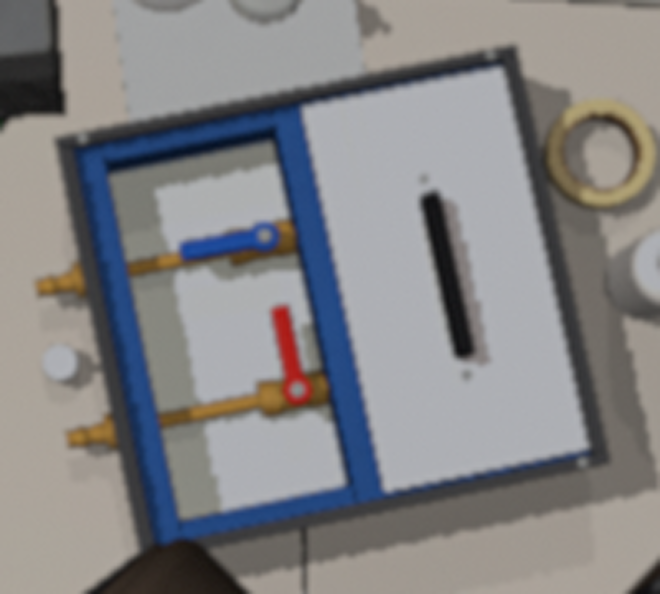

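View pics/side24.png

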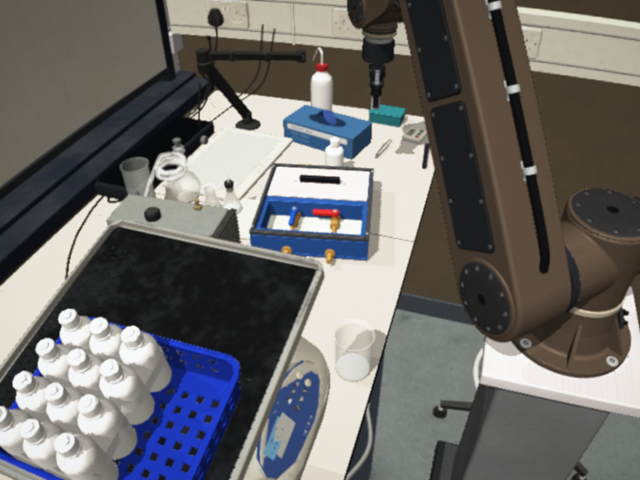

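Red now points away from the robot (pivot crop 297,390 → tip 281,308); blue is where it was, cover against the right stop. Angle check:

Run:
```python
from h import *
f=lambda c:(265+(c[0]+.5)/3.3-.5,140+(c[1]+.5)/3.3-.5)
def ang(a,b):
    v=w2b(pix2w('top',f(b),.05))-w2b(pix2w('top',f(a),.05)); return np.arctan2(v[0],v[1]),np.hypot(*v)
print('red',ang((297,390),(281,308)),'blue',ang((265,236),(182,250)))
a,b=w2b(pix2w('top',f((430,195)),.079)),w2b(pix2w('top',f((464,355)),.079)); print('bar',a,b,(a+b)/2)
A=cv2.imread('pics/top7.png');B=cv2.imread('pics/top24.png')
d=cv2.absdiff(A,B).max(2)[195:235,310:350]; print('blue zone diff',d[:, :].max())
```

```text
red (np.float64(1.5873615172369608), np.float64(0.050101032401084176)) blue (np.float64(0.03522757200619396), np.float64(0.05060259662701778))
bar [ 0.04755731 -0.06789159] [-0.04887629 -0.06715907] [-0.00065949 -0.06752533]
blue zone diff 150
```

```bash
python3 -c "
from h import *
print(bot.job_done())"
```

```text
the job is handed in; nothing more can be done
None
```

The line is shut off at the valve box and the job is handed in, at about 13.6 s of the 45 s allowed. I used only closed fingertips.

- **Cover:** I pushed it on the +y face of its bar until the force rose to about 20 N against the far stop. In the last picture the bar centre is at box y −67.5 mm against the −69 mm expected, within measuring error. Both handles are uncovered.
- **Red handle:** It was the one nearer the robot. I swept it clockwise until the force rose to about 20 N at its stop. It measures 1.59 rad in the last top picture, against 1.571 when fully shut.
- **Everything else:** The blue handle reads 0.035 rad, the same as before the sweep. The bottle, tape, cap and beaker look unmoved. The arm is clear of everything.

**Checks that disagreed:**
- My first fit of the box pose was about 2.7 mm off in y; I corrected it from the handle pivots before touching the handles.
- The side and top cameras differed by about 0.06 rad on the handles' starting angles. I used the top camera's values, because its handle lengths matched the real size.
- A pixel comparison around the blue handle showed a large difference. The area I compared also took in the moved red handle's tip, so it proved nothing. I relied on the pictures and the angle reading instead.

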